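# Index the check turret and unscrew its tall reference head

## Task

The tall reference head on the indexing turret has to go away for recalibration. Turn the turret by the bar on its hub until the tall head has clicked into place at the front, in the gap of the keeper ring, then unscrew the head anticlockwise, lift it out there and set it down standing upright on its stem in the shallow grey tray. Leave the short heads screwed in and do not disturb the tools around.

Things in the scene. Friction and masses are not known exactly. Their poses are not given: they have to be found in the camera images.
- stand: Fixed round stand of the turret, 264 mm across, foot 12 mm high; origin on the bench at the turret's vertical axis, -x toward the front gap. A fixed flat aluminium keeper ring (radii 98 to 128 mm, underside 64 mm and top 69 mm above the bench) overhangs the skirts of the heads all round but for a gap of about 30 degrees at the front: a head can be lifted out only there.
- front_mark (a point): Fixed point of the stand at the front station: on the circle of the sockets (80 mm from the turret axis, toward -x of the stand), 56 mm above the bench, level with the socket rims. The tall head has to stand over it.
- turret (a joint): Turret angle about its vertical axis, rad, 0 at the start, positive anticlockwise from above; turns both ways (friction 0.05 N m). Five stations 72 degrees (1.2566 rad) apart on a circle of radius 80 mm. A spring roller clicks in at each (about 0.25 N m to leave it) and centres the turret once within 3 degrees of the station. The front station is empty at the start.
- hub_grip (a point): Centre of the black bar on the turret's hub by which it is turned: bar 52 mm long along the point's x axis, 14 mm thick along its y axis, 26 mm high; the point is 93 mm above the bench, the bar's top 106 mm. It turns with the turret.
- tall_head: Tall screw-in reference head, 80 to 170 g: black ribbed knob 30 mm across, 50 mm tall, on a skirt 46 mm across, 5 mm thick; brass stem below 22 mm across, 14.5 mm long, with two lugs at its foot (along own x, 31 mm over both). Origin at the foot of the stem, z up; 70 mm high in all. Screwed in, its skirt rests on the socket rim, origin 41.5 mm and knob top 111 mm above the bench.
- head_grip (a point): Grip point on the knob's axis (30 mm across), 58 mm above the tall head's origin, 11.5 mm below its top. Thread: turned anticlockwise from above by 1.9 to 2.5 rad (differs each time) the lugs meet a hard stop. There, and up to 0.25 rad before, the head lifts straight out (15 mm to be clear) once eased back off the stop; pressed on it, friction holds it. Earlier, a pull is blocked after 1 to 6 mm.
- short_head_1: Short screw-in head, same stem and skirt, knob 30 mm across but only 26 mm tall (top 87 mm above the bench). Origin at the foot of the stem. Stays in the turret.
- short_head_2: Another short head, as short_head_1. Stays in the turret.
- short_head_3: Another short head, as short_head_1. Stays in the turret.
- tray: Fixed shallow grey tray, 160 x 140 mm outside (x, y), walls 4 mm thick and 22 mm high; origin on the bench under its centre. Inner floor (rubber) 7 mm above the bench.
- side_cutters: Loose side cutters lying on the bench, 52 x 140 x 11 mm; bystander.
- plug_adapter: Loose black plug adapter on the bench, 56 x 44 x 30 mm; bystander.
- label_roll: Loose white label roll lying flat, 66 mm across, 26 mm high; bystander.
Things that resemble listed ones, but are neither listed nor needed, are in the scene too. Leave any blue or purple look-alike of the short_head_2 alone.

How it is judged (in metres and radians):
On the way, in this order (a step that is already met when the one before it is completed fails the run):
1. the tall head, still screwed in, has clicked in at the front station (horizontal distance between tall_head and front_mark below 0.006 m and height (world z) of tall_head below 0.05 m), for 0.2 s.
2. the tall head is unscrewed and lifted clear of its socket at the front (horizontal distance between tall_head and front_mark below 0.03 m and height (world z) of tall_head above 0.06 m).
At the end, for the whole second after the job is handed in: The tall head stands upright (within 0.12 rad) and at rest on the tray's floor (its foot under 12 mm above the bench, its axis within 65 mm in x and 55 mm in y of the tray's centre), and all three short heads still sit in their sockets (origins 36 to 49 mm above the bench) (x of tall_head in the frame of tray between -0.065 and 0.065 m and y of tall_head in the frame of tray between -0.055 and 0.055 m and height (world z) of tall_head below 0.012 m and angle between tall_head's own z axis and vertical below 0.12 rad and linear speed of tall_head below 0.02 m/s and height (world z) of short_head_1 between 0.036 and 0.049 m and height (world z) of short_head_2 between 0.036 and 0.049 m and height (world z) of short_head_3 between 0.036 and 0.049 m); the robot touches nothing.
It fails at once if a bystander was moved more than 30 mm (distance of any of side_cutters, plug_adapter, label_roll from where it was at the start of the episode above 0.03 m).
It fails at once if a short head was pulled out of its socket (height (world z) of any of short_head_1, short_head_2, short_head_3 above 0.055 m).
It also fails if it takes over 64 s, if anything falls off the work surface, if the arm or the gripper's body presses on something with over 40 N, if the wrist force passes 120 N, or if a joint passes its speed limit or range.

## Robot

A 6-joint arm with a two-finger parallel gripper is mounted at the origin on a cart in front of the work surface, level with it; the furniture and walls round the work are solid. World frame = base frame: x ahead of the robot, y to its left, z up, the work surface at z = 0. Lengths are in m, angles in degrees, forces in N, time in s.
With the tool pointing down it reaches from about 0.375 to 0.9 m from the base axis. Payload 3.1 kg.
Tool frame: the origin (TCP) lies between the finger pads; the fingertips stand 22 mm ahead of it and the grasp point (between the pads) lies 3 mm ahead of it; y points along the fingers, x is the direction in which the jaws open and shut, and the axes are right-handed (so a half turn about y gives the same grasp; the last joint's range is limited). The gripper opens to 87 mm and grips with 3 to 60 N. Pads are 19 mm wide; open, the fingers measure 117 mm over their backs; the gripper's body (75 mm by 190 mm) begins 51 mm behind the grasp point.
Start: joints at [65.632, 30.224, 82.088, -0, 67.689, -10.227], TCP at [0.153, 0.606, 0.245] pointing down, gripper open.
Joint ranges: [-176.69, 176.69], [-43.24, 126.21], [12.49, 139.97], [-82, 262], [0, 151.66], [-163.58, 163.58]. Speed limits (degrees/s): [159.86, 159.86, 180, 180, 180, 180].

## Interface

Orientations are given as a 3x3 rotation matrix whose columns are the frame's x, y, z axes.
In Python, from rig import bot, imaging, workorder gives the robot as it stands. The module is installed in compiled form; this text tells all that it offers.
- The arm moves only by the tool drive_tool, never from a script. Its argument "commands" is a list of rows, each an object of numbers: "dx", "dy", "dz": the shift along the tool's x, y, z normalised to -1 to 1, where 1 is 4 cm; "wx", "wy", "wz": the turn, a rotation vector about the tool's x, y, z normalised to -1 to 1, where 1 is pi/2 rad; "grip": the finger opening in mm, from 0 to 87. In form: [{"dx": .., "dy": .., "dz": .., "wx": .., "wy": .., "wz": .., "grip": ..}, ...]. A call has 1 to 8 rows; each row shifts and turns the commanded pose from where the row before left it, along the tool's axes as they then stand; what a row does not reach is not made up. A row lasts 1/8 s, in which the tool goes at most 62.5 mm and 10.7 degrees, less where a joint would pass 70% of its speed; a pose out of reach is approached as far as the arm can. A call with a number of a shift or a turn outside -1 to 1 is refused whole. A call with a gripper value outside its range is refused whole. The fingers move at their own pace and stop on an object; the grip force is fixed at half the most. Time passes only in rows, so rows that do not move let the fingers close. It gives the time, the measured TCP pose, the force and the opening at its end, in the units of the state.
- bot.read_state(): the state, without advancing time (a new reading comes with each control period).
- imaging.capture(name): name is "scene" or "top"; returns (picture, depth): 400x640x3 uint8, red, green, blue; 400x640 float32, m along the optical axis (not along the pixel's ray), 0 where there is no reading.
- imaging.get_calibration(name): a dict with "mtx" (3x3 intrinsics, pixels), "world_to_cam" (4x4, takes a point from world to camera coordinates). Camera axes: x right, y down, z forward; pixel columns grow to the right and rows downward; lengths in m; the calibration is good to about 2 mm. A picture is of the moment at which its call begins. get_calibration takes no time and is no camera call.
- workorder.hand_in(): hands the job in, once; it reports no verdict.
The state is a dict: "time_s": time; "joint_positions": joint angles; "qvel": joint speeds; "tau": joint torques, N m; "position": TCP position; "tcp_rot": TCP orientation; "force": force on the tool from outside, world axes, zero at the start; "moment": the same for the moment, N m; "opening": opening from 0.0 (shut) to 1.0 (fully open).
Only numpy, scipy, OpenCV 4.12 (cv2) and the standard library are available. Lean on these libraries where they do the work, as an engineer would, in place of code of your own. Each camera call takes 0.05 s, during which the arm holds its last target. There are 200 camera calls.

## Working session

There is one attempt and no reset: what is moved stays moved. The work goes in short steps, Python scripts to look and compute and a tool call to move; the robot and the scene stay as the last step left them, time stands still between calls to the robot, and variables do not carry over. Pictures are saved under pics/ and viewed, on a budget of 10 in all, crops included, one or two more only if the job needs it, and the job is handed in when it is done.

Besides the shell and the picture viewer there is one more tool, called after "Call:" as name(argument=value, ...) on one line, values as JSON. drive_tool: Moves the arm, as the interface text tells. Its arguments: {"type":"object","properties":{"commands":{"type":"array"}},"required":["commands"]}

```bash
mkdir -p pics; cat > h.py <<'E'
import numpy as np, cv2
from rig import bot, imaging, workorder
def cap(n):
    p,d=imaging.capture(n); c=imaging.get_calibration(n); return p,d,np.array(c["mtx"]),np.array(c["world_to_cam"])
def cloud(d,K,T):
    v,u=np.mgrid[:400,:640]; P=np.stack([(u-K[0,2])/K[0,0]*d,(v-K[1,2])/K[1,1]*d,d],-1)
    W=(P-T[:3,3])@T[:3,:3]; W[d==0]=np.nan; return W
def save(n,p,s=None): cv2.imwrite("pics/"+n,cv2.cvtColor(p,cv2.COLOR_RGB2BGR))
E
python3 - <<'E'
from h import *
for n in("top","scene"):
    p,d,K,T=cap(n); save(n+"1.png",p); W=cloud(d,K,T)
    np.savez(n+"1.npz",p=p,W=W,d=d)
    print(n,(-T[:3,:3].T@T[:3,3]).round(3),K[0,0], W[200,320])
print(bot.read_state())
E
```

```text
top [0.418 0.007 1.129] 380.19413490710804 [0.58801764 0.006164   0.03579838]
scene [ 0.057 -0.946  0.801] 375.08600620843157 [ 0.59236335 -0.02280571  0.08916622]
{'time_s': 0.1, 'joint_positions': array([ 6.56335879e+01,  3.02744684e+01,  8.21481624e+01, -1.19995836e-03,
        6.76882084e+01, -1.02272850e+01]), 'qvel': array([-0.1170851 , -0.01800677, -0.13789044, -0.0321969 ,  0.01690517,
        0.11036608]), 'tau': array([-7.56963836e-04, -4.40987313e+01, -1.77150071e+01,  6.34406693e-02,
        5.34453650e-02, -4.80991196e-05]), 'position': array([0.15239683, 0.60551273, 0.24366544]), 'tcp_rot': array([[ 2.44268803e-01, -7.80471651e-04, -9.69707246e-01],
       [ 9.69705684e-01, -1.77018693e-03,  2.44269835e-01],
       [-1.90720878e-03, -9.99998129e-01,  3.24426353e-04]]), 'force': array([-0.11345676, -0.67898365, -0.3764038 ]), 'moment': array([ 0.01695495,  0.00547905, -0.01620759]), 'opening': 1.0012602718723034}
```

View pics/top1.png

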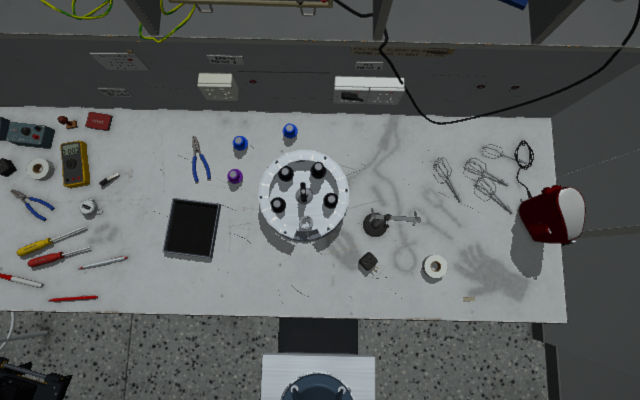

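View pics/scene1.png

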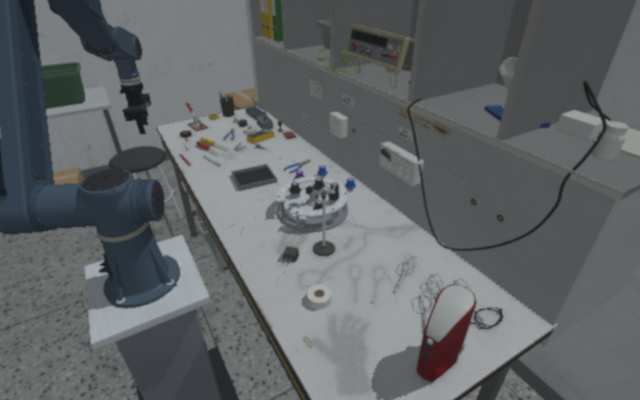

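The top view shows the turret at about (304,196), with knobs at (286,173), (318,171), (278,205) and (332,201), and the gap at the front at (306,228). The tray is at (192,228), a lamp-like stand with an arm at (376,222), the cutters at (200,160), and blue/purple look-alikes at (240,143), (290,131) and (235,177). The scene view shows the turret at (315,198). Next I measure the knob heights.

```bash
python3 - <<'E'
from h import *
z=np.load("top1.npz"); W=z["W"]; p=z["p"]
Z=W[...,2]
reg=np.zeros((400,640),np.uint8); reg[145:250,255:440]=1
for lo,hi in((.058,.08),(.08,.091),(.091,.2)):
    m=((Z>lo)&(Z<hi)&(reg>0)).astype(np.uint8)
    n,l,s,c=cv2.connectedComponentsWithStats(m)
    for i in range(1,n):
        if s[i,4]>8: print(lo,s[i],c[i].round(1),np.nanmedian(W[l==i],0).round(4),np.nanmax(Z[l==i]).round(4))
# ring circle fit
m=(Z>.064)&(Z<.073)&(reg>0); m[:,350:]=0
P=W[m][:,:2]; c,r=cv2.minEnclosingCircle(P.astype(np.float32)); print("ring",c,r,len(P))
# tray rim
m=((Z>.014)&(Z<.03)); m[:190]=0;m[270:]=0;m[:,:150]=0;m[:,235:]=0
print("tray",cv2.minAreaRect(W[m][:,:2].astype(np.float32)),Z[228,192])
crop=cv2.resize(p[140:260,245:445],None,fx=4,fy=4,interpolation=cv2.INTER_CUBIC); save("crop1.png",crop)
E
```

```text
0.058 [ 258  150   91   89 2758] [302.9 190.5] [0.6119 0.0691 0.0681] 0.08
0.08 [280 167  11  10  87] [284.7 171.5] [0.6592 0.1065 0.0869] 0.0902
0.08 [314 172   9   3   9] [318.  173.1] [0.6565 0.0135 0.0857] 0.0878
0.08 [306 190   2   6  10] [306.4 192.5] [0.6009 0.0456 0.0833] 0.0877
0.08 [326 194  11  11  91] [330.9 199. ] [ 0.5836 -0.0242  0.0867] 0.0909
0.08 [271 199  12  11  90] [276.6 203.7] [0.5667 0.1256 0.0862] 0.0908
0.091 [313 162  11  12 107] [318.  167.4] [0.6675 0.0138 0.1108] 0.1141
0.091 [300 182   7  20  99] [302.8 191.9] [0.5986 0.0534 0.1047] 0.1104
0.091 [371 214   9   5  36] [374.9 216.2] [ 0.5259 -0.1305  0.1963] 0.1994
0.091 [378 219   7   5  20] [380.6 221. ] [ 0.5199 -0.1541  0.1277] 0.1791
ring (0.6007872819900513, 0.0542672723531723) 0.12945076823234558 2378
tray ((0.5012720823287964, 0.3809772729873657), (0.14194317162036896, 0.15994326770305634), 84.05928039550781) 0.008729906800890374
```

View pics/crop1.png

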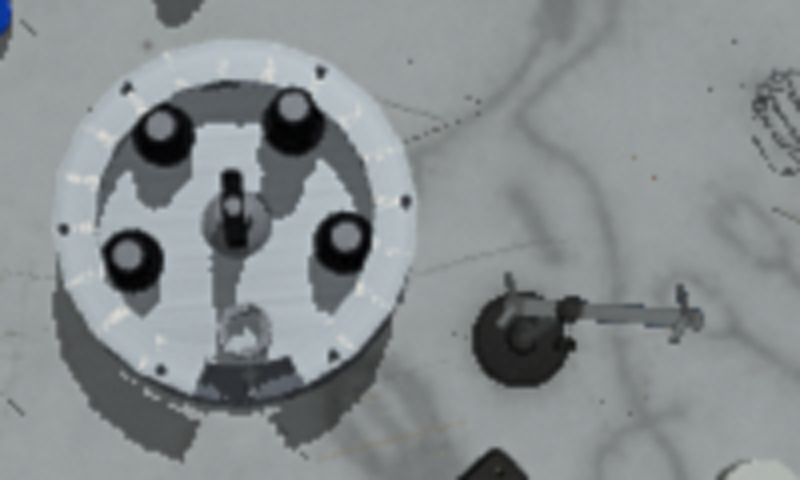

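The four turret knobs, by pixel in the top view:
- (318,167): top at 0.111 m. This is the tall head, and the only knob that fits its height.
- (285,172), (331,199) and (277,204): tops at about 0.087 m. These are the short heads.

The crop confirms it: four black knobs, the empty socket at the front, and the tall one at upper right. Next I need the bar angle and the first move.

```bash
python3 - <<'E'
from h import *
from scipy.optimize import least_squares
z=np.load("top1.npz"); W=z["W"]; Z=W[...,2]
H=np.array([[.6592,.1065],[.6675,.0138],[.5836,-.0242],[.5667,.1256]]); st=np.array([1,0,4,2])
f=lambda q:(q[:2]+.08*np.c_[np.cos(q[2]+st*1.25664),np.sin(q[2]+st*1.25664)]-H).ravel()
r=least_squares(f,[.6,.054,-.5]); q=r.x; print(q[:2],np.degrees(q[2]),np.abs(r.fun).max())
a=q[2]+3*1.25664; print("front",q[:2]+.08*np.array([np.cos(a),np.sin(a)]))
m=(Z>.098)&(Z<.112); m[:178]=0;m[210:]=0;m[:,295:]&=True;m[:,:290]=0;m[:,315:]=0
P=W[m][:,:2]; print("bar",cv2.minAreaRect(P.astype(np.float32)),len(P))
w,v=np.linalg.eigh(np.cov(P.T)); print(P.mean(0),np.degrees(np.arctan2(v[1,1],v[0,1])))
E
```

```text
[0.59936265 0.05330455] -29.913753200296718 0.0012048136306344048
front [0.51981365 0.04482181]
bar ((0.6016013622283936, 0.05449488386511803), (0.05135643109679222, 0.013674723915755749), 3.1540932655334473) 93
[0.60023596 0.0540282 ] -174.52115386565623
```

Call:
drive_tool(commands=[{"dz": -1, "dx": -0.5, "grip": 45}, {"dz": -1, "dx": -1}, {"dz": -1, "dx": -1}, {"dz": -1, "dx": -1}, {"dz": -1, "dx": -1}, {"dz": -1, "dx": -1}])

```text
schema error: expected keys dx, dy, dz, wx, wy, wz, grip
```

Call:
drive_tool(commands=[{"dx": -0.5, "dy": 0, "dz": -0.7, "wx": 0, "wy": 0, "wz": 0, "grip": 45}, {"dx": -0.75, "dy": 0, "dz": -1, "wx": 0, "wy": 0, "wz": 0, "grip": 45}, {"dx": -0.75, "dy": 0, "dz": -1, "wx": 0, "wy": 0, "wz": 0, "grip": 45}, {"dx": -0.75, "dy": 0, "dz": -1, "wx": 0, "wy": 0, "wz": 0, "grip": 45}, {"dx": -0.75, "dy": 0, "dz": -1, "wx": 0, "wy": 0, "wz": 0, "grip": 45}, {"dx": -0.75, "dy": 0, "dz": -1, "wx": 0, "wy": 0, "wz": 0, "grip": 45}, {"dx": -0.75, "dy": 0, "dz": -1, "wx": 0, "wy": 0, "wz": 0, "grip": 45}, {"dx": -0.75, "dy": 0, "dz": -1, "wx": 0, "wy": 0, "wz": 0, "grip": 45}])

```text
time_s: 1.1
position: [0.3958, 0.3064, 0.2443]
tcp_rot: [[0.244, -0.0, -0.97], [0.97, -0.0, 0.244], [-0.0, -1.0, 0.0]]
force: [1.0, 0.8, 0.4]
opening: 0.519
```

Call:
drive_tool(commands=[{"dx": -0.7, "dy": 0, "dz": -0.926, "wx": 0, "wy": 0, "wz": 0, "grip": 45}, {"dx": -0.7, "dy": 0, "dz": -0.926, "wx": 0, "wy": 0, "wz": 0, "grip": 45}, {"dx": -0.7, "dy": 0, "dz": -0.926, "wx": 0, "wy": 0, "wz": 0, "grip": 45}, {"dx": -0.7, "dy": 0, "dz": -0.926, "wx": 0, "wy": 0, "wz": 0, "grip": 45}, {"dx": -0.7, "dy": 0, "dz": -0.926, "wx": 0, "wy": 0, "wz": 0, "grip": 45}, {"dx": -0.7, "dy": 0, "dz": -0.926, "wx": 0, "wy": 0, "wz": 0, "grip": 45}, {"dx": -0.7, "dy": 0, "dz": -0.926, "wx": 0, "wy": 0, "wz": 0, "grip": 45}, {"dx": 0, "dy": 0, "dz": 0, "wx": 0, "wy": -0.11, "wz": 0, "grip": 45}])

```text
time_s: 2.1
position: [0.601, 0.0512, 0.244]
tcp_rot: [[0.073, 0.001, -0.997], [0.997, -0.001, 0.073], [-0.001, -1.0, -0.001]]
force: [-0.3, 0.7, -0.4]
opening: 0.516
```

Call:
drive_tool(commands=[{"dx": 0, "dy": 0.3, "dz": 0, "wx": 0, "wy": -0.11, "wz": 0, "grip": 45}, {"dx": 0, "dy": 0.9, "dz": 0, "wx": 0, "wy": 0, "wz": 0, "grip": 45}, {"dx": 0, "dy": 0.6, "dz": 0, "wx": 0, "wy": 0, "wz": 0, "grip": 45}, {"dx": 0, "dy": 0, "dz": 0, "wx": 0, "wy": 0, "wz": 0, "grip": 45}])

```text
time_s: 2.6
position: [0.5968, 0.0545, 0.1702]
tcp_rot: [[-0.099, -0.006, -0.995], [0.995, 0.001, -0.099], [0.001, -1.0, 0.006]]
force: [0.8, -0.5, 0.2]
opening: 0.521
```

Call:
drive_tool(commands=[{"dx": 0, "dy": 0.6, "dz": -0.07, "wx": 0, "wy": 0, "wz": 0, "grip": 45}, {"dx": 0, "dy": 0.6, "dz": 0, "wx": 0, "wy": 0, "wz": 0, "grip": 45}, {"dx": 0, "dy": 0.45, "dz": 0, "wx": 0, "wy": 0, "wz": 0, "grip": 45}, {"dx": 0, "dy": 0, "dz": 0, "wx": 0, "wy": 0, "wz": 0, "grip": 45}])

```text
time_s: 3.1
position: [0.6008, 0.0547, 0.1058]
tcp_rot: [[-0.099, -0.002, -0.995], [0.995, 0.0, -0.099], [0.0, -1.0, 0.002]]
force: [0.3, 0.3, 1.0]
opening: 0.517
```

Call:
drive_tool(commands=[{"dx": 0, "dy": 0, "dz": 0, "wx": 0, "wy": 0, "wz": 0, "grip": 8}, {"dx": 0, "dy": 0, "dz": 0, "wx": 0, "wy": 0, "wz": 0, "grip": 8}, {"dx": 0, "dy": 0, "dz": 0, "wx": 0, "wy": 0, "wz": 0, "grip": 8}, {"dx": 0, "dy": 0, "dz": 0, "wx": 0, "wy": 0, "wz": 0, "grip": 8}, {"dx": 0, "dy": 0, "dz": 0, "wx": 0, "wy": 0, "wz": 0, "grip": 8}])

```text
time_s: 3.72
position: [0.6019, 0.0529, 0.1071]
tcp_rot: [[-0.1, 0.001, -0.995], [0.995, -0.003, -0.1], [-0.003, -1.0, -0.001]]
force: [-1.3, -4.8, 0.2]
opening: 0.162
```

Call:
drive_tool(commands=[{"dx": 0, "dy": 0, "dz": 0, "wx": 0, "wy": 0.1, "wz": 0, "grip": 8}, {"dx": 0, "dy": 0, "dz": 0, "wx": 0, "wy": 0.1, "wz": 0, "grip": 8}, {"dx": 0, "dy": 0, "dz": 0, "wx": 0, "wy": 0.1, "wz": 0, "grip": 8}, {"dx": 0, "dy": 0, "dz": 0, "wx": 0, "wy": 0.1, "wz": 0, "grip": 8}])

```text
time_s: 4.22
position: [0.6018, 0.0524, 0.1071]
tcp_rot: [[0.508, 0.001, -0.861], [0.861, -0.004, 0.508], [-0.003, -1.0, -0.002]]
force: [0.5, -7.8, 1.6]
opening: 0.155
```

Call:
drive_tool(commands=[{"dx": 0, "dy": 0, "dz": 0, "wx": 0, "wy": 0.1, "wz": 0, "grip": 8}, {"dx": 0, "dy": 0, "dz": 0, "wx": 0, "wy": 0.1, "wz": 0, "grip": 8}, {"dx": 0, "dy": 0, "dz": 0, "wx": 0, "wy": 0.1, "wz": 0, "grip": 8}, {"dx": 0, "dy": 0, "dz": 0, "wx": 0, "wy": 0.1, "wz": 0, "grip": 8}])

```text
time_s: 4.72
position: [0.6014, 0.0522, 0.1071]
tcp_rot: [[0.916, -0.0, -0.4], [0.4, -0.005, 0.916], [-0.002, -1.0, -0.004]]
force: [-1.0, -7.1, 2.5]
opening: 0.163
```

Call:
drive_tool(commands=[{"dx": 0, "dy": 0, "dz": 0, "wx": 0, "wy": 0.1, "wz": 0, "grip": 8}, {"dx": 0, "dy": 0, "dz": 0, "wx": 0, "wy": 0.1, "wz": 0, "grip": 8}, {"dx": 0, "dy": 0, "dz": 0, "wx": 0, "wy": 0.1, "wz": 0, "grip": 8}, {"dx": 0, "dy": 0, "dz": 0, "wx": 0, "wy": 0.1, "wz": 0, "grip": 8}])

```text
time_s: 5.22
position: [0.601, 0.0521, 0.1071]
tcp_rot: [[0.976, -0.001, 0.217], [-0.217, -0.004, 0.976], [-0.0, -1.0, -0.004]]
force: [-1.5, -8.4, 3.3]
opening: 0.158
```

Call:
drive_tool(commands=[{"dx": 0, "dy": 0, "dz": 0, "wx": 0, "wy": 0.1, "wz": 0, "grip": 8}, {"dx": 0, "dy": 0, "dz": 0, "wx": 0, "wy": 0.1, "wz": 0, "grip": 8}, {"dx": 0, "dy": 0, "dz": 0, "wx": 0, "wy": 0.1, "wz": 0, "grip": 8}, {"dx": 0, "dy": 0, "dz": 0, "wx": 0, "wy": 0.1, "wz": 0, "grip": 8}, {"dx": 0, "dy": 0, "dz": 0, "wx": 0, "wy": 0, "wz": 0, "grip": 8}])

```text
time_s: 5.85
position: [0.6007, 0.0524, 0.1071]
tcp_rot: [[0.665, -0.002, 0.747], [-0.747, -0.004, 0.665], [0.001, -1.0, -0.004]]
force: [-3.5, -7.2, 1.8]
opening: 0.158
```

Call:
drive_tool(commands=[{"dx": 0, "dy": 0, "dz": 0, "wx": 0, "wy": 0, "wz": 0, "grip": 45}, {"dx": 0, "dy": 0, "dz": 0, "wx": 0, "wy": 0, "wz": 0, "grip": 45}, {"dx": 0, "dy": 0, "dz": 0, "wx": 0, "wy": 0, "wz": 0, "grip": 45}, {"dx": 0, "dy": 0, "dz": 0, "wx": 0, "wy": 0, "wz": 0, "grip": 45}, {"dx": 0, "dy": -0.9, "dz": 0, "wx": 0, "wy": 0, "wz": 0, "grip": 45}, {"dx": 0, "dy": -0.9, "dz": 0, "wx": 0, "wy": 0, "wz": 0, "grip": 45}])

```text
time_s: 6.6
position: [0.6011, 0.0549, 0.1787]
tcp_rot: [[0.665, -0.002, 0.747], [-0.747, 0.0, 0.665], [-0.001, -1.0, -0.001]]
force: [0.2, 0.0, -0.3]
opening: 0.515
```

```bash
python3 - <<'E'
from h import *
ims=[]
for n,(v,u) in (("top",(190,255)),("scene",(150,255))):
    p,d,K,T=cap(n); W=cloud(d,K,T); Z=W[...,2]
    m=(np.hypot(W[...,0]-.52,W[...,1]-.045)<.03)&(Z>.09)&(Z<.125)
    print(n,m.sum(),np.median(W[m],0) if m.any() else 0)
    mt=m&(Z>.107)
    if mt.any(): print("topface",mt.sum(),W[mt].mean(0))
    ims.append(cv2.resize(p[v:v+80,u:u+110] if n=="scene" else p[150:250,250:360],(400,400),interpolation=cv2.INTER_CUBIC))
save("p2.png",np.hstack(ims)); print(bot.read_state()["position"])
E
```

```text
top 0 0
scene 80 [0.5174579  0.03733211 0.10763549]
topface 41 [0.51959586 0.04304712 0.11139371]
[0.60433946 0.05466923 0.18264323]
```

View pics/p2.png

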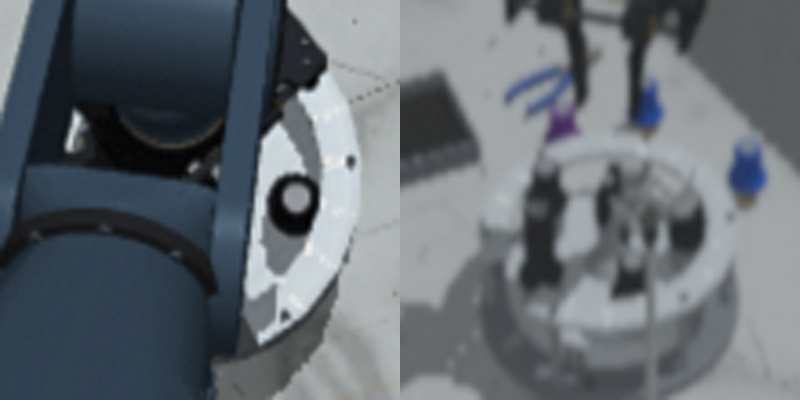

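The left panel (top view) has the arm covering the front, with a short head visible at (295,200). The right panel (scene view) shows the tall knob at the front at (540,235). Its measured top is (0.520, 0.043, 0.111), which agrees with the front mark at (0.520, 0.045).

Call:
drive_tool(commands=[{"dx": -0.58, "dy": 0, "dz": -0.85, "wx": 0, "wy": 0, "wz": 0, "grip": 55}, {"dx": -0.58, "dy": 0, "dz": -0.85, "wx": 0, "wy": 0, "wz": 0, "grip": 55}, {"dx": 0, "dy": 0, "dz": 0, "wx": 0, "wy": 0, "wz": 0, "grip": 55}, {"dx": 0, "dy": 0.5, "dz": 0, "wx": 0, "wy": 0, "wz": 0, "grip": 55}, {"dx": 0, "dy": 0.5, "dz": 0, "wx": 0, "wy": 0, "wz": 0, "grip": 55}, {"dx": 0, "dy": 0.5, "dz": 0, "wx": 0, "wy": 0, "wz": 0, "grip": 55}, {"dx": 0, "dy": 0.4, "dz": 0, "wx": 0, "wy": 0, "wz": 0, "grip": 55}, {"dx": 0, "dy": 0, "dz": 0, "wx": 0, "wy": 0, "wz": 0, "grip": 55}])

```text
time_s: 7.7
position: [0.5194, 0.0442, 0.1012]
tcp_rot: [[0.665, -0.003, 0.747], [-0.747, 0.0, 0.665], [-0.002, -1.0, -0.002]]
force: [-0.6, -0.1, -0.2]
opening: 0.634
```

Call:
drive_tool(commands=[{"dx": 0, "dy": 0, "dz": 0, "wx": 0, "wy": 0, "wz": 0, "grip": 20}, {"dx": 0, "dy": 0, "dz": 0, "wx": 0, "wy": 0, "wz": 0, "grip": 20}, {"dx": 0, "dy": 0, "dz": 0, "wx": 0, "wy": 0, "wz": 0, "grip": 20}, {"dx": 0, "dy": 0, "dz": 0, "wx": 0, "wy": 0, "wz": 0, "grip": 20}, {"dx": 0, "dy": 0, "dz": 0, "wx": 0, "wy": 0, "wz": 0, "grip": 20}])

```text
time_s: 8.32
position: [0.5202, 0.044, 0.1031]
tcp_rot: [[0.665, 0.001, 0.747], [-0.747, -0.0, 0.665], [0.001, -1.0, 0.001]]
force: [0.3, -0.2, 4.8]
opening: 0.342
```

Call:
drive_tool(commands=[{"dx": 0, "dy": 0, "dz": 0, "wx": 0, "wy": -0.1, "wz": 0, "grip": 20}, {"dx": 0, "dy": 0, "dz": 0, "wx": 0, "wy": -0.1, "wz": 0, "grip": 20}, {"dx": 0, "dy": 0, "dz": 0, "wx": 0, "wy": -0.1, "wz": 0, "grip": 20}, {"dx": 0, "dy": 0, "dz": 0, "wx": 0, "wy": -0.1, "wz": 0, "grip": 20}, {"dx": 0, "dy": 0, "dz": 0, "wx": 0, "wy": -0.1, "wz": 0, "grip": 20}, {"dx": 0, "dy": 0, "dz": 0, "wx": 0, "wy": -0.1, "wz": 0, "grip": 20}])

```text
time_s: 9.07
position: [0.5211, 0.044, 0.1031]
tcp_rot: [[0.995, 0.003, -0.103], [0.103, -0.0, 0.995], [0.003, -1.0, -0.0]]
force: [1.0, 1.0, 3.1]
opening: 0.338
```

```bash
python3 -c "
from h import *
s=bot.read_state();print(s['moment'],s['force'],s['joint_positions'])"
```

```text
[-0.02035052 -0.17940649 -0.0156659 ] [0.99871652 0.97032145 3.12245406] [-7.43228749e+00  3.49743094e+01  1.03676398e+02  2.60863316e-02
  4.11661442e+01 -1.33842708e+01]
```

Call:
drive_tool(commands=[{"dx": 0, "dy": 0, "dz": 0, "wx": 0, "wy": -0.1, "wz": 0, "grip": 20}, {"dx": 0, "dy": 0, "dz": 0, "wx": 0, "wy": -0.1, "wz": 0, "grip": 20}, {"dx": 0, "dy": 0, "dz": 0, "wx": 0, "wy": -0.1, "wz": 0, "grip": 20}, {"dx": 0, "dy": 0, "dz": 0, "wx": 0, "wy": -0.1, "wz": 0, "grip": 20}, {"dx": 0, "dy": 0, "dz": 0, "wx": 0, "wy": -0.1, "wz": 0, "grip": 20}])

```text
time_s: 9.7
position: [0.5214, 0.0441, 0.1031]
tcp_rot: [[0.63, 0.004, -0.776], [0.776, 0.0, 0.63], [0.002, -1.0, -0.003]]
force: [1.5, -0.2, 2.1]
opening: 0.337
```

```bash
python3 -c "
from h import *
s=bot.read_state();print(s['moment'],s['force'],s['joint_positions'])"
```

```text
[ 0.14618504 -0.26999194  0.00947036] [ 1.53813593 -0.23800574  2.07324505] [-7.42596806e+00  3.49771559e+01  1.03665255e+02  4.79384310e-02
  4.11494171e+01 -5.83802702e+01]
```

Call:
drive_tool(commands=[{"dx": 0, "dy": 0, "dz": 0, "wx": 0, "wy": -0.05, "wz": 0, "grip": 20}, {"dx": 0, "dy": 0, "dz": 0, "wx": 0, "wy": -0.05, "wz": 0, "grip": 20}, {"dx": 0, "dy": 0, "dz": 0, "wx": 0, "wy": -0.05, "wz": 0, "grip": 20}])

```text
time_s: 10.07
position: [0.5218, 0.0434, 0.1032]
tcp_rot: [[0.435, 0.005, -0.9], [0.9, -0.001, 0.435], [0.001, -1.0, -0.004]]
force: [1.1, -2.8, 2.0]
opening: 0.336
```

```bash
cat > m.py <<'E'
from h import *
s=bot.read_state();R=s['tcp_rot'];print(s['moment'].round(3),s['force'].round(2),'yaw',np.degrees(np.arctan2(R[1,0],R[0,0])).round(2),'j6',s['joint_positions'][5].round(2),s['tau'][5].round(3),s['position'].round(4))
E
python3 m.py
```

```text
[-0.442 -0.298 -0.53 ] [ 1.13 -2.81  1.97] yaw 64.19 j6 -71.65 -0.193 [0.5218 0.0434 0.1032]
```

Call:
drive_tool(commands=[{"dx": 0, "dy": 0, "dz": 0, "wx": 0, "wy": -0.04, "wz": 0, "grip": 20}, {"dx": 0, "dy": 0, "dz": 0, "wx": 0, "wy": -0.04, "wz": 0, "grip": 20}])

```text
time_s: 10.32
position: [0.5205, 0.0438, 0.1031]
tcp_rot: [[0.321, 0.002, -0.947], [0.947, 0.0, 0.321], [0.001, -1.0, -0.001]]
force: [0.7, -1.0, 4.7]
opening: 0.337
```

```bash
python3 m.py
```

```text
[-0.236  0.028 -0.676] [ 0.73 -1.02  4.69] yaw 71.3 j6 -78.8 -0.25 [0.5205 0.0438 0.1031]
```

The moment jumped to -0.53 and then -0.68 N m at about 110-120° of turn, so the head is on its stop. I'll ease back about 6° and lift.

Call:
drive_tool(commands=[{"dx": 0, "dy": 0, "dz": 0, "wx": 0, "wy": 0.035, "wz": 0, "grip": 20}, {"dx": 0, "dy": 0, "dz": 0, "wx": 0, "wy": 0.035, "wz": 0, "grip": 20}, {"dx": 0, "dy": 0, "dz": 0, "wx": 0, "wy": 0, "wz": 0, "grip": 20}])

```text
time_s: 10.7
position: [0.5205, 0.0439, 0.103]
tcp_rot: [[0.421, 0.002, -0.907], [0.907, -0.0, 0.421], [0.0, -1.0, -0.002]]
force: [0.8, 0.1, 4.7]
opening: 0.337
```

```bash
python3 m.py
```

```text
[-0.141  0.012 -0.051] [0.79 0.14 4.65] yaw 65.09 j6 -72.52 0.046 [0.5205 0.0439 0.103 ]
```

Call:
drive_tool(commands=[{"dx": 0, "dy": -0.1, "dz": 0, "wx": 0, "wy": 0, "wz": 0, "grip": 20}, {"dx": 0, "dy": -0.1, "dz": 0, "wx": 0, "wy": 0, "wz": 0, "grip": 20}])

```text
time_s: 10.95
position: [0.5196, 0.044, 0.1103]
tcp_rot: [[0.421, -0.001, -0.907], [0.907, -0.0, 0.421], [-0.0, -1.0, 0.001]]
force: [0.9, -1.7, -3.1]
opening: 0.331
```

```bash
python3 m.py
```

```text
[-0.337 -0.132 -0.012] [ 0.9  -1.66 -3.08] yaw 65.09 j6 -72.51 -0.035 [0.5196 0.044  0.1103]
```

Call:
drive_tool(commands=[{"dx": 0, "dy": -0.15, "dz": 0, "wx": 0, "wy": 0, "wz": 0, "grip": 20}, {"dx": 0, "dy": -0.2, "dz": 0, "wx": 0, "wy": 0, "wz": 0, "grip": 20}, {"dx": 0, "dy": -0.3, "dz": 0, "wx": 0, "wy": 0, "wz": 0, "grip": 20}, {"dx": 0, "dy": -0.5, "dz": 0, "wx": 0, "wy": 0, "wz": 0, "grip": 20}, {"dx": 0, "dy": -0.5, "dz": 0, "wx": 0, "wy": 0, "wz": 0, "grip": 20}, {"dx": 0, "dy": -0.5, "dz": 0, "wx": 0, "wy": 0, "wz": 0, "grip": 20}, {"dx": 0, "dy": 0, "dz": 0, "wx": 0, "wy": 0, "wz": 0, "grip": 20}])

```text
time_s: 11.82
position: [0.5208, 0.0442, 0.1985]
tcp_rot: [[0.421, 0.004, -0.907], [0.907, -0.0, 0.421], [0.001, -1.0, -0.004]]
force: [0.1, -0.1, -1.6]
opening: 0.333
```

```bash
python3 m.py; python3 - <<'E'
from h import *
p,d,K,T=cap("scene"); save("lift.png",cv2.resize(p[120:260,220:400],(720,560),interpolation=cv2.INTER_CUBIC))
E
```

```text
[-0.013 -0.004  0.041] [ 0.1  -0.07 -1.62] yaw 65.07 j6 -72.5 -0.0 [0.5208 0.0442 0.1985]
```

View pics/lift.png

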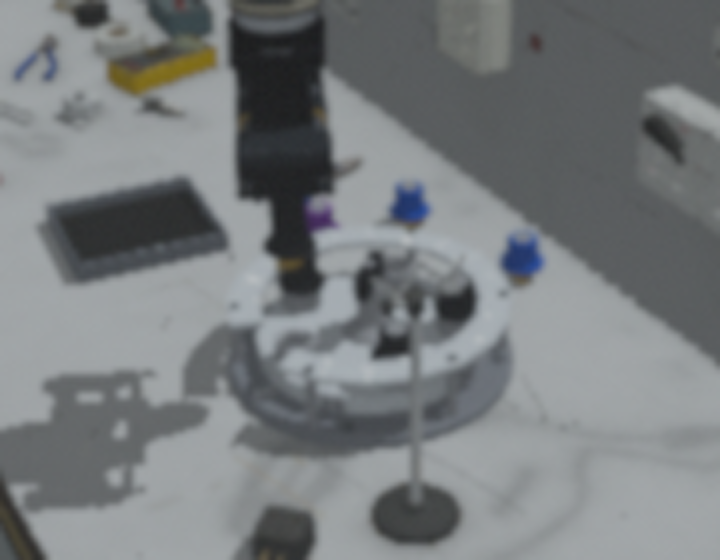

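The picture shows the tall head held at (295,280) above the front gap. The vertical force of -1.6 N agrees with its mass. Next stop is the tray at (0.501, 0.381).

Call:
drive_tool(commands=[{"dx": 0.4, "dy": 0, "dz": 0.2, "wx": 0, "wy": 0, "wz": 0, "grip": 20}, {"dx": 0.8, "dy": 0, "dz": 0.4, "wx": 0, "wy": 0, "wz": 0, "grip": 20}, {"dx": 1, "dy": 0, "dz": 0.55, "wx": 0, "wy": 0, "wz": 0, "grip": 20}, {"dx": 1, "dy": 0, "dz": 0.55, "wx": 0, "wy": 0, "wz": 0, "grip": 20}, {"dx": 1, "dy": 0, "dz": 0.55, "wx": 0, "wy": 0, "wz": 0, "grip": 20}, {"dx": 1, "dy": 0, "dz": 0.55, "wx": 0, "wy": 0, "wz": 0, "grip": 20}, {"dx": 1, "dy": 0, "dz": 0.55, "wx": 0, "wy": 0, "wz": 0, "grip": 20}, {"dx": 0.8, "dy": 0, "dz": 0.4, "wx": 0, "wy": 0, "wz": 0, "grip": 20}])

```text
time_s: 12.88
position: [0.4998, 0.364, 0.1951]
tcp_rot: [[0.42, -0.003, -0.907], [0.907, -0.001, 0.42], [-0.002, -1.0, 0.002]]
force: [1.4, -0.7, -1.7]
opening: 0.333
```

Call:
drive_tool(commands=[{"dx": 0.44, "dy": 0, "dz": 0.24, "wx": 0, "wy": 0, "wz": 0, "grip": 20}, {"dx": 0, "dy": 0.5, "dz": 0, "wx": 0, "wy": 0, "wz": 0, "grip": 20}, {"dx": 0, "dy": 0.8, "dz": 0, "wx": 0, "wy": 0, "wz": 0, "grip": 20}, {"dx": 0, "dy": 0.8, "dz": 0, "wx": 0, "wy": 0, "wz": 0, "grip": 20}, {"dx": 0, "dy": 0.5, "dz": 0, "wx": 0, "wy": 0, "wz": 0, "grip": 20}, {"dx": 0, "dy": 0.2, "dz": 0, "wx": 0, "wy": 0, "wz": 0, "grip": 20}, {"dx": 0, "dy": 0, "dz": 0, "wx": 0, "wy": 0, "wz": 0, "grip": 20}])

```text
time_s: 13.75
position: [0.5002, 0.381, 0.084]
tcp_rot: [[0.422, -0.001, -0.907], [0.907, -0.001, 0.422], [-0.001, -1.0, 0.001]]
force: [-0.3, -0.1, -1.4]
opening: 0.335
```

```bash
python3 m.py
```

```text
[-0.049  0.013 -0.065] [-0.32 -0.07 -1.36] yaw 65.05 j6 -37.91 0.001 [0.5002 0.381  0.084 ]
```

Call:
drive_tool(commands=[{"dx": 0, "dy": 0.2, "dz": 0, "wx": 0, "wy": 0, "wz": 0, "grip": 20}, {"dx": 0, "dy": 0.15, "dz": 0, "wx": 0, "wy": 0, "wz": 0, "grip": 20}, {"dx": 0, "dy": 0, "dz": 0, "wx": 0, "wy": 0, "wz": 0, "grip": 20}])

```text
time_s: 14.12
position: [0.5003, 0.3811, 0.0703]
tcp_rot: [[0.422, -0.001, -0.907], [0.907, -0.0, 0.422], [-0.001, -1.0, 0.0]]
force: [-0.6, 0.6, -1.6]
opening: 0.339
```

Call:
drive_tool(commands=[{"dx": 0, "dy": 0.05, "dz": 0, "wx": 0, "wy": 0, "wz": 0, "grip": 20}, {"dx": 0, "dy": 0, "dz": 0, "wx": 0, "wy": 0, "wz": 0, "grip": 20}])

```text
time_s: 14.38
position: [0.5008, 0.3813, 0.0687]
tcp_rot: [[0.422, 0.0, -0.907], [0.907, 0.0, 0.422], [0.0, -1.0, -0.0]]
force: [-0.7, -0.1, -0.4]
opening: 0.336
```

Call:
drive_tool(commands=[{"dx": 0, "dy": 0.04, "dz": 0, "wx": 0, "wy": 0, "wz": 0, "grip": 20}, {"dx": 0, "dy": 0, "dz": 0, "wx": 0, "wy": 0, "wz": 0, "grip": 20}])

```text
time_s: 14.62
position: [0.501, 0.3813, 0.0685]
tcp_rot: [[0.421, 0.001, -0.907], [0.907, 0.0, 0.421], [0.001, -1.0, -0.001]]
force: [-1.4, -1.7, 6.4]
opening: 0.338
```

Contact at the expected height (TCP 0.0685 m). Now release and retreat.

Call:
drive_tool(commands=[{"dx": 0, "dy": -0.02, "dz": 0, "wx": 0, "wy": 0, "wz": 0, "grip": 20}, {"dx": 0, "dy": 0, "dz": 0, "wx": 0, "wy": 0, "wz": 0, "grip": 55}, {"dx": 0, "dy": 0, "dz": 0, "wx": 0, "wy": 0, "wz": 0, "grip": 55}, {"dx": 0, "dy": 0, "dz": 0, "wx": 0, "wy": 0, "wz": 0, "grip": 55}, {"dx": 0, "dy": -0.3, "dz": 0, "wx": 0, "wy": 0, "wz": 0, "grip": 55}, {"dx": 0, "dy": -0.6, "dz": 0, "wx": 0, "wy": 0, "wz": 0, "grip": 55}, {"dx": 0, "dy": -0.8, "dz": 0, "wx": 0, "wy": 0, "wz": 0, "grip": 55}, {"dx": 0, "dy": -0.8, "dz": 0, "wx": 0, "wy": 0, "wz": 0, "grip": 55}])

```text
time_s: 15.62
position: [0.5006, 0.3813, 0.1693]
tcp_rot: [[0.422, 0.0, -0.907], [0.907, 0.0, 0.422], [0.0, -1.0, -0.0]]
force: [0.0, 0.3, 0.3]
opening: 0.631
```

Call:
drive_tool(commands=[{"dx": 0.9, "dy": 0, "dz": 0.9, "wx": 0, "wy": 0, "wz": 0, "grip": 55}, {"dx": 0.9, "dy": 0, "dz": 0.9, "wx": 0, "wy": 0, "wz": 0, "grip": 55}, {"dx": 0.9, "dy": 0, "dz": 0.9, "wx": 0, "wy": 0, "wz": 0, "grip": 55}, {"dx": 0.9, "dy": 0, "dz": 0.9, "wx": 0, "wy": 0, "wz": 0, "grip": 55}, {"dx": 0, "dy": 0, "dz": 0, "wx": 0, "wy": 0, "wz": 0, "grip": 55}])

```text
time_s: 16.25
position: [0.4286, 0.5762, 0.1685]
tcp_rot: [[0.417, 0.001, -0.909], [0.909, 0.002, 0.417], [0.003, -1.0, 0.0]]
force: [0.4, -1.0, -0.0]
opening: 0.628
```

```bash
python3 - <<'E'
from h import *
s=bot.read_state(); print(s["position"],s["force"])
ims=[]
for n,(v0,v1,u0,u1) in (("top",(140,260,160,360)),("scene",(120,240,210,410))):
    p,d,K,T=cap(n); W=cloud(d,K,T); Z=W[...,2]
    m=(np.hypot(W[...,0]-.501,W[...,1]-.381)<.05)&(Z>.06)&(Z<.1)
    print(n,m.sum(),np.median(W[m],0) if m.any() else 0)
    if n=="top":
        for a,b in((.6592,.1065),(.6675,.0138),(.5836,-.0242),(.5667,.1256),(.52,.045)):
            k=np.hypot(W[...,0]-a,W[...,1]-b)<.012; print(np.nanmedian(Z[k]) if k.any() else None)
    ims.append(cv2.resize(p[v0:v1,u0:u1],(480,288),interpolation=cv2.INTER_CUBIC))
save("end.png",np.vstack(ims))
E
```

```text
[0.4285862  0.57621679 0.16850483] [ 0.37487418 -1.04691363 -0.03349227]
top 109 [0.50026573 0.37938201 0.07535945]
0.033449253069292494
0.08711985740840514
0.08693953070297981
0.0864253395844532
0.03380646246915213
scene 48 [0.49829349 0.37460286 0.07418496]
```

View pics/end.png

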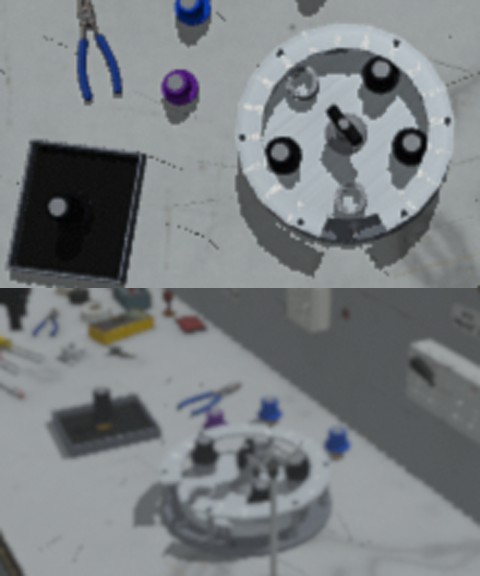

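The end picture shows the tall head upright in the tray (upper panel (60,207), lower panel (102,400)). Its measured top is (0.500, 0.379, 0.075), close to the tray centre. The three short heads sit at 0.087 m, and two sockets are empty as they should be.

```bash
python3 -c "
from h import *
print(workorder.hand_in())"
```

```text
the job is handed in; nothing more can be done
None
```

The tall reference head is out of the turret and standing upright in the grey tray. I handed the job in after about 16 s of robot time; hand-in reports no verdict.

- **Turret:** I turned it 144° clockwise by the hub bar, two clicks. The tall head's top then measured (0.520, 0.043) m, against an expected front mark of about (0.520, 0.045).
- **Unscrewing:** The head reached its stop at about 110–120° anticlockwise, seen as a jump in moment to -0.68 N m. I eased it back about 6° and it lifted out freely.
- **Tray:** After release the head's top measured (0.500, 0.379, 0.075) m, with the tray centre at about (0.501, 0.381). The top should be at about 0.077 m, so the reading is about 2 mm low, within the camera calibration's accuracy.
- **Surroundings:** All three short heads are still seated, tops at about 0.087 m. The cutters look unmoved in the last picture. I did not re-measure the plug adapter or label roll, but the arm never went near them.
- **Failed or disagreeing checks:** The first move call was refused because it left out some keys. The arm hid the front station from the top camera after the turn, so that position rests on the scene camera alone.

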